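Put the clipper kit back in its matching stands

ROBOT

A 7-joint arm with a two-finger parallel gripper is mounted at the origin on a cart in front of the work surface, level with it; the furniture and walls round the work are solid. World frame = base frame: x ahead of the robot, y to its left, z up, the work surface at z = 0. Lengths are in m, angles in rad, forces in N, time in s.
With the tool pointing down it reaches from about 0.425 to 0.95 m from the base axis. Payload 4.7 kg.
Tool frame: the origin (TCP) lies between the finger pads; the fingertips stand 19 mm ahead of it and the grasp point (between the pads) is the TCP (robot.finger_overhang is the distance from the TCP to the fingertips, in m); z points along the fingers, x is the direction in which the jaws open and shut, and the axes are right-handed (so a half turn about z gives the same grasp; the last joint's range is limited). The gripper opens to 87 mm and grips with 3 to 60 N. Pads are 19 mm wide; open, the fingers measure 117 mm over their backs; the gripper's body (75 mm by 190 mm) begins 51 mm behind the grasp point.
Start: joints at [-1.337, 0.469, -0.049, 1.532, 0.024, 1.141, -0.082], TCP at [0.175, 0.652, 0.242] pointing down, gripper open.
Joint ranges: [-2.59, 2.59], [-0.33, 1.99], [-1.39, 1.29], [0.1, 2.45], [-1.04, 4.18], [0.21, 1.99], [-2.66, 2.66]. Speed limits (rad/s): [2.57, 2.57, 3.14, 3.14, 3.14, 3.14, 3.14].

INTERFACE

Orientations are given as a unit quaternion [x, y, z, w].
In Python, from rig import robot gives the robot as it stands.
- The arm moves only by the tool send_rows, never from a script. Its argument "moves" is a list of rows, each a list of 6 numbers: the shift along the tool's x, y, z in mm, then the turn, a rotation vector about the tool's x, y, z in degrees. A call has 1 to 12 rows; each row is the pose to reach, as a shift and turn from the pose measured when the call began, along the tool's axes at that moment; what a row does not reach only later rows make up. A row lasts 1/12 s, in which the tool goes at most 41.7 mm and 7.16 degrees, less where a joint would pass 70% of its speed; a pose out of reach is approached as far as the arm can. A call with a gripper value outside its range is refused whole. "grip" is the opening in per cent of the stroke, from 0 (shut) to 100 (fully open), set as the call begins (left out, the last holds). The fingers move at their own pace and stop on an object; "squeeze" is the grip in N (left out, the last holds). Time passes only in rows, so rows that repeat a pose let the fingers close. It gives the time, the measured TCP pose, the force and the opening at its end, in the units of the state.
- robot.sense(): the state, without advancing time (a new reading comes with each control period).
- robot.read_camera(name): name is "scene" or "top"; returns the picture (400x640x3 uint8, blue, green, red); there is no depth.
- robot.calibration(name): a dict with "K" (3x3 intrinsics, pixels), "view" (4x4, takes a point from world to camera coordinates). Camera axes: x right, y down, z forward; pixel columns grow to the right and rows downward; lengths in m; the calibration is good to about 2 mm. A picture is of the moment at which its call begins. calibration takes no time and is no camera call.
- robot.job_done(): hands the job in, once; it reports no verdict.
The state is a dict: "clock": time; "q": joint angles; "qvel": joint speeds; "joint_efforts": joint torques, N m; "eef_pos": TCP position; "tool_rot": TCP orientation; "wrist_force": force on the tool from outside, world axes, zero at the start; "wrist_torque": the same for the moment, N m; "finger_gap": opening from 0.0 (shut) to 1.0 (fully open).
Only numpy, scipy, OpenCV 4.12 (cv2) and the standard library are available. Lean on these libraries where they do the work, as an engineer would, in place of code of your own. Each camera call takes 0.05 s, during which the arm holds its last target.

TASK

Put the clipper kit away: set the timer, the black hair clip and the two clipper guards each into the grey stand shaped for it - timer in the round well, clip in the long narrow tray, larger guard in the larger oblong tray, smaller guard in the smaller one. Each must lie flat on the floor of its stand, lengthwise and right way up; leave the cream pot and the tint bowl behind the stands where they are.

Things in the scene. Friction and masses are not known exactly. Their poses are not given: they have to be found in the camera images.
- timer: Round twist timer, white base with an orange dial on top; 62 mm across, 37 mm high; base up to 20 mm, above it the dial, 54 mm across (the dial does not turn here). Origin: centre of its underside, z up. Round, so yaw does not matter.
- hair_clip: Black sectioning hair clip lying flat, 104 mm long (its y axis), 16 mm wide (x) and 15 mm high. Origin: centre of its underside, z up. Grasp across its width.
- wide_guard: The larger of two black clipper guards (small combs that slip on hair clippers), lying flat: 64 mm long (y), 44 mm wide (x), 26 mm high. Sides upright: grasp across the width. Origin: centre of its underside, z up.
- narrow_guard: The smaller of two black clipper guards, the same shape: 48 mm long (y), 30 mm wide (x), 22 mm high. Sides upright: grasp across the width. Origin: centre of its underside, z up.
- timer_stand: Round grey stand, a shallow well 90 mm across outside and about 76 mm inside at the rim. Fixed to the worktop. Origin: centre of its underside, z up; the floor inside is 3 mm above the origin, the rim 10 mm above it.
- clip_stand: The long narrow grey stand: oblong tray, inside 120 mm long (y) by 34 mm wide (x), walls 4 mm; both long walls are missing over the middle 60 mm, a gap for fingers where only the 3 mm floor is. Fixed to the worktop. Origin: centre of its underside, z up; the floor inside is 3 mm above the origin, the rim 10 mm above it.
- wide_stand: The larger of two oblong grey stands with an unbroken rim: inside 80 mm long (y) by 60 mm wide (x), walls 4 mm. Fixed to the worktop. Origin: centre of its underside, z up; the floor inside is 3 mm above the origin, the rim 10 mm above it.
- narrow_stand: The smaller of two oblong grey stands with an unbroken rim: inside 64 mm long (y) by 46 mm wide (x), walls 4 mm. Fixed to the worktop. Origin: centre of its underside, z up; the floor inside is 3 mm above the origin, the rim 10 mm above it.
- cream_pot: Bystander: low round white cream pot, 84 mm across, 27 mm high, behind the stands. Above it a solid wall shelf overhangs the back of the worktop: front edge at world x = 0.58, underside 0.46 m above the worktop (lamp included), so keep the wrist in front of it or low. Origin: centre of its underside. Leave alone.
- tint_bowl: Bystander: dark open tint bowl, 132 mm across with a short lip handle, 54 mm high, behind the stands. Origin: centre of its underside. Leave alone.
There are look-alikes about, which are no part of the job. Leave any blue look-alike of the timer alone. Leave any blue look-alike of the wide_guard alone.

How it is judged:
At the end, for the whole second after the job is handed in: Timer, clip and both guards lie released and at rest, each in its own stand: centre within 14 mm of the stand's, underside less than 6 mm above the stand's underside, upright within 0.1 rad; clip and guards lengthwise within 0.5 rad, either way round. Pot and bowl not moved over 30 mm (horizontal distance between timer and timer_stand below 0.014 m and z of timer in the frame of timer_stand between 0 and 0.006 m and angle between each of timer, hair_clip, wide_guard, narrow_guard's own z axis and vertical below 0.1 rad and linear speed of each of timer, hair_clip, wide_guard, narrow_guard below 0.02 m/s and angular speed of each of timer, hair_clip, wide_guard, narrow_guard below 0.2 rad/s and horizontal distance between hair_clip and clip_stand below 0.014 m and z of hair_clip in the frame of clip_stand between 0 and 0.006 m and angle between the y axis of hair_clip and the y axis of clip_stand, either way round below 0.5 rad and horizontal distance between wide_guard and wide_stand below 0.014 m and z of wide_guard in the frame of wide_stand between 0 and 0.006 m and angle between the y axis of wide_guard and the y axis of wide_stand, either way round below 0.5 rad and horizontal distance between narrow_guard and narrow_stand below 0.014 m and z of narrow_guard in the frame of narrow_stand between 0 and 0.006 m and angle between the y axis of narrow_guard and the y axis of narrow_stand, either way round below 0.5 rad); the robot touches nothing.
It fails at once if the cream pot or the tint bowl is moved more than 30 mm (distance of any of cream_pot, tint_bowl from where it was at the start of the episode above 0.03 m).
It also fails if it takes over 102 s, if anything falls off the work surface, if the arm or the gripper's body presses on something with over 40 N, if the wrist force passes 120 N, or if a joint passes its speed limit or range.

## Working session

There is one attempt and no reset: what is moved stays moved. The work goes in short steps, Python scripts to look and compute and a tool call to move; the robot and the scene stay as the last step left them, time stands still between calls to the robot, and variables do not carry over. Pictures are saved under pics/ and viewed, and the job is handed in when it is done.

Besides the shell and the picture viewer there is one more tool, called after "Request:" by a JSON object that holds its "op" and its "data", one argument or row to a line. send_rows: Moves the arm, as the interface text tells. Its arguments: {"type":"object","properties":{"moves":{"type":"array"},"grip":{"type":"number"},"squeeze":{"type":"number"}},"required":["moves"]}

```bash
ls; mkdir -p pics
python3 - <<'E'
from rig import robot
import cv2
s=robot.sense(); print(s)
for n in("scene","top"):
    cv2.imwrite(f"pics/{n}0.png",robot.read_camera(n)); c=robot.calibration(n); print(n,c)
E
```

```text
pics
{'clock': 0.0, 'q': array([-1.3368945 ,  0.46945279, -0.04856505,  1.53367929,  0.02411423,
        1.14096872, -0.08231734]), 'qvel': array([ 0.00021769, -0.00094113, -0.0005275 , -0.00183283,  0.00118626,
       -0.00120966, -0.00166289]), 'joint_efforts': array([ 4.23147176e-04, -5.07977843e+01, -8.03158502e-02, -2.36164516e+01,
       -6.12670183e-02,  3.77752120e-02,  1.77616334e-04]), 'eef_pos': array([0.17522293, 0.65129276, 0.24049784]), 'tool_rot': array([ 7.93660054e-01,  6.08360744e-01, -7.32853679e-04,  6.21801111e-04]), 'wrist_force': array([-0.73293645, -0.46938349, -0.54634409]), 'wrist_torque': array([ 0.01011098, -0.00649804, -0.02541466]), 'finger_gap': 1.000237125896644}
scene {'K': array([[402.95078407,   0.        , 317.02733222],
       [  0.        , 402.95078407, 200.4845393 ],
       [  0.        ,   0.        ,   1.        ]]), 'view': array([[ 0.44027965, -0.89784592, -0.00515082, -0.16977951],
       [-0.51953732, -0.25008002, -0.8170318 ,  0.33876132],
       [ 0.73228055,  0.36239852, -0.5765696 ,  0.8374366 ],
       [ 0.        ,  0.        ,  0.        ,  1.        ]])}
top {'K': array([[385.69164837,   0.        , 323.79760181],
       [  0.        , 385.69164837, 201.11475551],
       [  0.        ,   0.        ,   1.        ]]), 'view': array([[-0.01650842, -0.9997438 ,  0.01548569,  0.07265204],
       [-0.99802879,  0.01553827, -0.06080383,  0.54293569],
       [ 0.06054763, -0.01645894, -0.9980296 ,  1.21845835],
       [ 0.        ,  0.        ,  0.        ,  1.        ]])}
```

View pics/scene0.png

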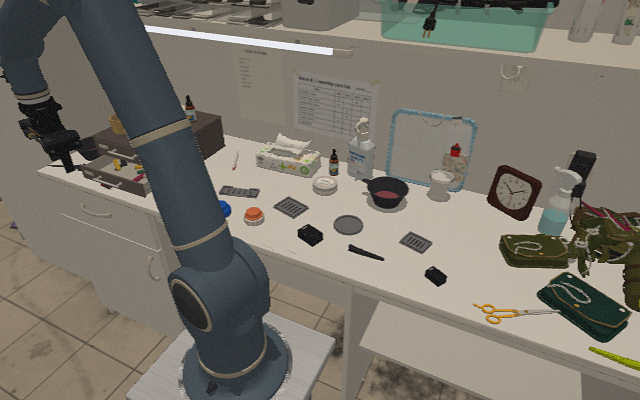

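View pics/top0.png

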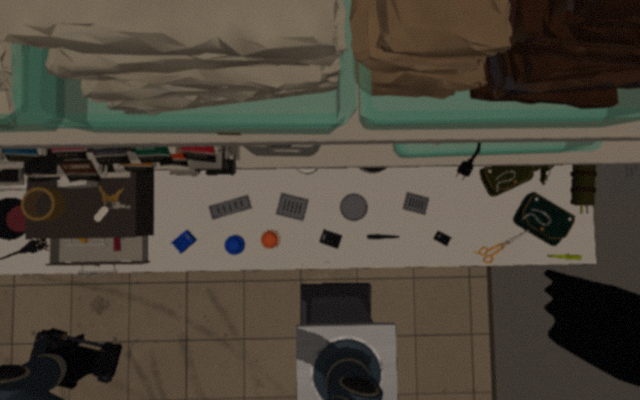

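The scene view shows the clip stand (240,191), wide stand (291,206), timer well (348,225), narrow stand (416,242), timer (254,215), wide guard (311,235), clip (366,253) and narrow guard (436,276). In the top view the same items lie along rows 200–245, with the blue look-alikes at (184,241) and (235,245). I'll zoom in next.

Run:
```python
import cv2
a=cv2.imread("pics/top0.png")[180:270,170:470]; a=cv2.convertScaleAbs(a,alpha=1.6)
b=cv2.imread("pics/scene0.png")[165:300,200:470]
a=cv2.resize(a,None,fx=2.66,fy=2.66,interpolation=cv2.INTER_CUBIC);b=cv2.resize(b,None,fx=2.96,fy=2.96,interpolation=cv2.INTER_CUBIC)
cv2.imwrite("pics/a1.png",a);cv2.imwrite("pics/b1.png",b)
```

```text
(no output)
```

View pics/a1.png

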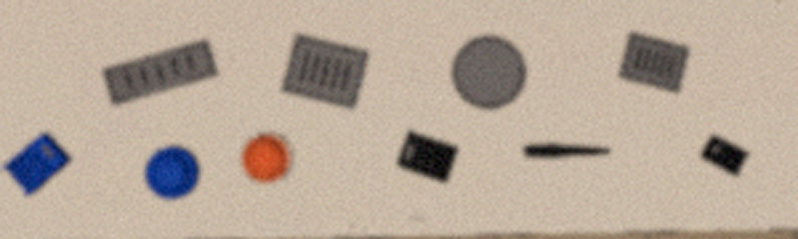

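View pics/b1.png

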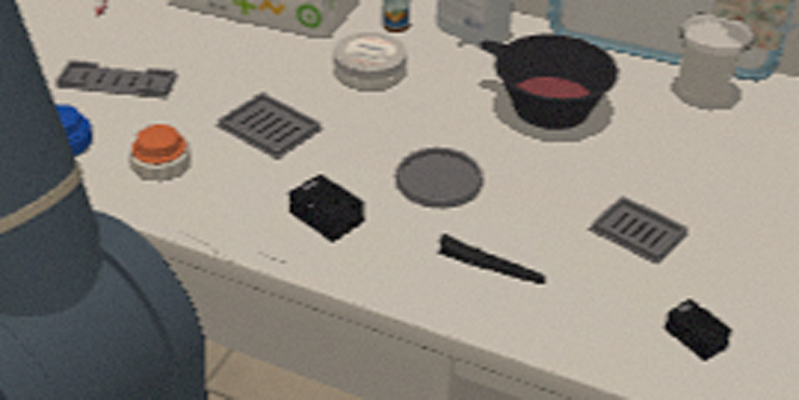

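```bash
cat > h.py <<'E'
import cv2, numpy as np
from rig import robot
SEED={'timer':((254,215),(270,239)),'hair_clip':((366,253),(382,237)),'wide_guard':((311,235),(331,239)),'narrow_guard':((436,276),(442,238)),
'timer_stand':((348,225),(354,207)),'clip_stand':((240,191),(230,207)),'wide_stand':((291,206),(292,207)),'narrow_stand':((416,242),(416,203))}
def cal(n):
    c=robot.calibration(n); return c['K'],c['view']
def ray(n,uv):
    K,V=cal(n); d=V[:3,:3].T@np.linalg.solve(K,[uv[0],uv[1],1]); return -V[:3,:3].T@V[:3,3],d/np.linalg.norm(d)
def plane(n,uv,z):
    o,d=ray(n,uv); return o+d*(z-o[2])/d[2]
def tri(a,b):
    (o1,d1),(o2,d2)=ray('scene',a),ray('top',b)
    t=np.linalg.lstsq(np.c_[d1,-d2],o2-o1,rcond=None)[0]
    p,q=o1+t[0]*d1,o2+t[1]*d2; return (p+q)/2,np.linalg.norm(p-q)
def proj(n,p):
    K,V=cal(n); x=K@(V[:3,:3]@np.asarray(p)+V[:3,3]); return x[:2]/x[2]
def grab(n,k=4): return np.mean([robot.read_camera(n).astype(float) for _ in range(k)],0)
F=4
def seg(img,seed,kind,r=34,thr=None):
    x0,y0=seed[0]-r,seed[1]-r
    c=cv2.resize(img[y0:y0+2*r,x0:x0+2*r].astype(np.float32),None,fx=F,fy=F,interpolation=cv2.INTER_CUBIC)
    if kind=='timer': m=(c[...,2]>1.6*c[...,0])&(c[...,2]>1.3*c[...,1])
    else:
        g=c.max(2); bg=np.percentile(g,85); s=np.median(g[r*F-6:r*F+6,r*F-6:r*F+6]); m=g<(bg+s)/2
    m=m.astype(np.uint8)
    cs,_=cv2.findContours(m,cv2.RETR_EXTERNAL,cv2.CHAIN_APPROX_NONE)
    ct=max((q for q in cs if cv2.contourArea(q)>30),key=lambda q:cv2.pointPolygonTest(q,(r*F,r*F),True))
    return (ct.reshape(-1,2)+.5)/F-.5+[x0,y0]
def cen(ct):
    M=cv2.moments(ct.astype(np.float32)); return M['m10']/M['m00'],M['m01']/M['m00']
def measure(si,ti,names=SEED,seeds=SEED,zt={'timer':.03,'hair_clip':.008,'wide_guard':.013,'narrow_guard':.011}):
    for k in names:
        a,b=seg(si,seeds[k][0],k),seg(ti,seeds[k][1],k); P,e=tri(cen(a),cen(b))
        z=zt.get(k,.006); w=np.array([plane('top',u,z)[:2] for u in b])
        (cx,cy),(l1,l2),an=cv2.minAreaRect((w*1000).astype(np.float32))
        if l1<l2: an+=90; l1,l2=l2,l1
        ws=np.array([plane('scene',u,z)[:2] for u in a]); R=cv2.minAreaRect((ws*1000).astype(np.float32)); sa=R[2]+(90 if R[1][0]<R[1][1] else 0)
        print(k,'tri',(P*1000).round(1),'gap',round(e*1000,1),'| top',(plane('top',cen(b),z)[:2]*1000).round(1),'scene',(plane('scene',cen(a),z)[:2]*1000).round(1),'rect',round(cx,1),round(cy,1),'size',round(l1,1),round(l2,1),'long',round((an+90)%180-90,1),'sc size',np.round(R[1],0),round((sa+90)%180-90,1))
E
python3 - <<'E'
from h import *
measure(grab('scene'),grab('top'))
E
```

```text
timer tri [426.4 236.8  22.9] gap 1.8 | top [426.2 236.7] scene [419.2 230.1] rect 425.9 236.7 size 56.5 55.8 long -64.3 sc size [65. 56.] 61.4
hair_clip tri [ 429.4 -118.9    2.9] gap 4.7 | top [ 428.6 -115.9] scene [ 425.3 -122.6] rect 428.6 -122.5 size 99.8 15.2 long 89.0 sc size [110.  27.] 82.7
wide_guard tri [425.   43.8  10.5] gap 3.1 | top [424.3  45.2] scene [423.  41.] rect 424.5 45.4 size 62.3 43.7 long 70.7 sc size [86. 63.] 70.0
narrow_guard tri [ 420.9 -316.1    8.1] gap 4.1 | top [ 420.4 -313.2] scene [ 419.2 -318.1] rect 420.6 -312.8 size 49.0 31.3 long 61.4 sc size [60. 48.] 60.8
timer_stand tri [525.6 -33.1   1.3] gap 2.8 | top [524.8 -31.4] scene [520.9 -36.4] rect 524.4 -31.2 size 90.0 89.9 long 43.9 sc size [98. 90.] 15.5Traceback (most recent call last):
  File "<stdin>", line 2, in <module>
  File "h.py", line 37, in measure
    ws=np.array([plane('scene',u,z)[:2] for u in a]); R=cv2.minAreaRect((ws*1000).astype(np.float32)); sa=R[2]+(90 if R[1][0]<R[1][1] else 0)
                 ~~~~~^^^^^^^^^^^^^
  File "h.py", line 10, in plane
    o,d=ray(n,uv); return o+d*(z-o[2])/d[2]
        ~~~^^^^^^
  File "h.py", line 8, in ray
    K,V=cal(n); d=V[:3,:3].T@np.linalg.solve(K,[uv[0],uv[1],1]); return -V[:3,:3].T@V[:3,3],d/np.linalg.norm(d)
        ~~~^^^
  File "h.py", line 6, in cal
    c=robot.calibration(n); return c['K'],c['view']
ValueError: time passes only in moves, steps and waits
```

```bash
python3 - <<'E'
s=open('h.py').read()
s=s.replace("""def cal(n):
    c=robot.calibration(n); return c['K'],c['view']""","""import os,pickle
def cal(n,_c={}):
    if n not in _c:
        f=f'cal_{n}.pkl'
        if not os.path.exists(f): pickle.dump(robot.calibration(n),open(f,'wb'))
        c=pickle.load(open(f,'rb')); _c[n]=(c['K'],c['view'])
    return _c[n]""")
open('h.py','w').write(s)
E
python3 - <<'E'
from h import *
a,b=grab('scene',3),grab('top',3); np.savez('im0.npz',a=a,b=b)
measure(a,b)
print(robot.sense()['clock'])
E
```

```text
timer tri [426.5 236.8  22.9] gap 1.8 | top [426.2 236.7] scene [419.2 230.1] rect 426.0 236.5 size 56.9 55.8 long -64.3 sc size [66. 55.] 59.5
hair_clip tri [ 429.4 -118.8    2.8] gap 4.8 | top [ 428.6 -115.8] scene [ 425.3 -122.6] rect 429.0 -122.5 size 99.8 16.0 long 89.0 sc size [109.  27.] 82.7
wide_guard tri [425.   43.7  10.5] gap 3.0 | top [424.3  45.2] scene [423.  41.] rect 424.5 45.4 size 62.8 43.8 long 70.4 sc size [86. 63.] 70.0
narrow_guard tri [ 420.9 -316.1    8.1] gap 4.1 | top [ 420.4 -313.2] scene [ 419.2 -318.2] rect 420.7 -313.1 size 49.1 31.2 long 60.2 sc size [59. 48.] 61.0
timer_stand tri [525.6 -33.1   1.3] gap 2.8 | top [524.8 -31.4] scene [520.9 -36.4] rect 524.6 -31.4 size 90.5 90.0 long -46.0 sc size [98. 90.] 15.5
clip_stand tri [5.322e+02 3.664e+02 5.000e-01] gap 2.3 | top [531.3 366.1] scene [526.1 359.9] rect 531.3 365.8 size 131.9 45.7 long -74.5 sc size [ 58. 136.] -74.5
wide_stand tri [530.1 166.1   1.1] gap 2.5 | top [529.2 166.8] scene [524.8 161.4] rect 529.3 166.8 size 91.6 71.8 long 75.2 sc size [100.  79.] 75.0
narrow_stand tri [ 534.9 -236.     1.2] gap 3.9 | top [ 534.  -232.9] scene [ 530.5 -238.6] rect 534.0 -232.9 size 75.8 57.7 long 74.3 sc size [76. 67.] 74.1
0.8
```

```bash
cat >> h.py <<'E'
from scipy.spatial.transform import Rotation as Ro
def go(x,y,z,head):
    s=robot.sense(); R=Ro.from_quat(s['tool_rot']); t=np.deg2rad(head)
    T=Ro.from_matrix(np.array([[np.cos(t),np.sin(t),0],[np.sin(t),-np.cos(t),0],[0,0,-1]]))
    d=R.inv().apply(np.array([x,y,z])-s['eef_pos']*1000)
    print('row',d.round(1),(R.inv()*T).as_rotvec(degrees=True).round(2),'pos',(s['eef_pos']*1000).round(1),'t',round(s['clock'],2),'gap',round(s['finger_gap'],3),'F',s['wrist_force'].round(1))
E
python3 -c "
from h import *
go(426.4,236.8,130,0)"
```

```text
row [-335.6  350.3  111.6] [-1.000e-02 -0.000e+00  7.494e+01] pos [175.3 651.8 241.6] t 0.8 gap 1.005 F [ 0.6 -0.4 -0.1]
```

Request:
{"op": "send_rows", "data": {
  "moves": [
    [-335.5, 350.5, 90, 0, 0, 75],
    [-335.5, 350.5, 90, 0, 0, 75],
    [-335.5, 350.5, 90, 0, 0, 75],
    [-335.5, 350.5, 90, 0, 0, 75],
    [-335.5, 350.5, 90, 0, 0, 75],
    [-335.5, 350.5, 90, 0, 0, 75],
    [-335.5, 350.5, 90, 0, 0, 75],
    [-335.5, 350.5, 90, 0, 0, 75],
    [-335.5, 350.5, 90, 0, 0, 75],
    [-335.5, 350.5, 90, 0, 0, 75],
    [-335.5, 350.5, 90, 0, 0, 75],
    [-335.5, 350.5, 90, 0, 0, 75]
  ],
  "grip": 100
}}

```text
clock: 1.8
eef_pos: [0.4278, 0.2342, 0.1516]
tool_rot: [1.0, -0.002, 0.0, -0.0]
wrist_force: [-0.7, 0.6, 0.1]
finger_gap: 1.0
```

Run:
```python
from h import *
go(426.4,236.8,60,0); go(426.4,236.8,29,0)
a,b=grab('scene',2),grab('top',2)
for n,i,r in(('scene',a,70),('top',b,50)):
    s=robot.sense(); p=s['eef_pos']
    im=i.astype(np.uint8).copy(); c=proj(n,p+[0,0,-.019]).round().astype(int); print(n,c)
    cr=im[max(0,c[1]-r):c[1]+r,c[0]-r:c[0]+r]; cr=cv2.resize(cr,(560,560),interpolation=cv2.INTER_CUBIC); cv2.drawMarker(cr,(280,280),(0,255,0),0,12)
    cv2.imwrite(f'pics/h1{n}.png',cr)
```

```text
row [-1.5 -2.6 91.6] [-0.   -0.05 -0.26] pos [427.8 234.2 151.6] t 1.8 gap 1.0 F [-0.7  0.6  0.1]
row [ -1.5  -2.6 122.6] [-0.   -0.05 -0.26] pos [427.8 234.2 151.6] t 1.8 gap 1.0 F [-0.7  0.6  0.1]
scene [249 183]
top [265 240]
```

View pics/h1scene.png

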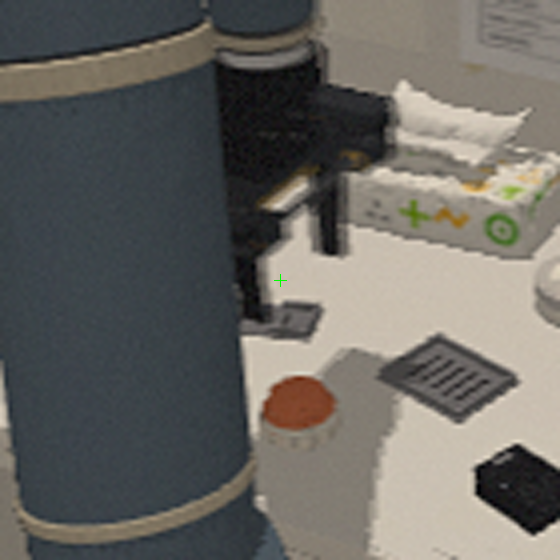

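View pics/h1top.png

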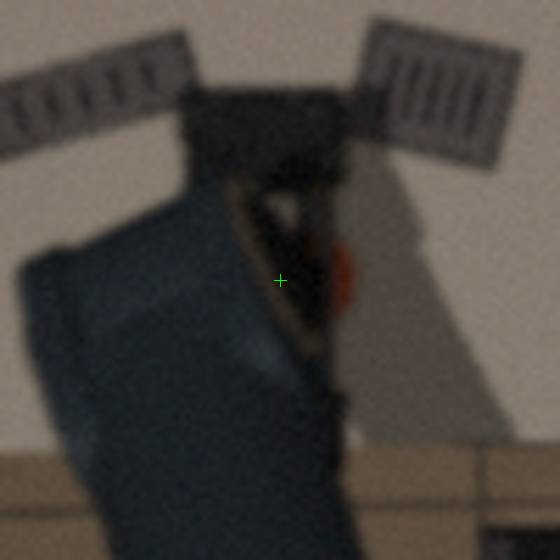

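The scene view shows both jaws straddling the timer, with tips at about (330,247) and (255,315) in the crop. Their midpoint is about 3 px right of the projected tip, so I trust the top view more. Descending.

Request:
{"op": "send_rows", "data": {
  "moves": [
    [-1.5, -2.5, 30, 0, 0, 0],
    [-1.5, -2.5, 60, 0, 0, 0],
    [-1.5, -2.5, 85, 0, 0, 0],
    [-1.5, -2.5, 105, 0, 0, 0],
    [-1.5, -2.5, 118, 0, 0, 0],
    [-1.5, -2.5, 122.5, 0, 0, 0],
    [-1.5, -2.5, 122.5, 0, 0, 0],
    [-1.5, -2.5, 122.5, 0, 0, 0]
  ]
}}

```text
clock: 2.67
eef_pos: [0.4256, 0.24, 0.0296]
tool_rot: [1.0, -0.001, 0.0, -0.001]
wrist_force: [-0.4, -0.1, 0.3]
finger_gap: 1.003
```

Request:
{"op": "send_rows", "data": {
  "moves": [
    [0, 0, 0, 0, 0, 0],
    [0, 0, 0, 0, 0, 0],
    [0, 0, 0, 0, 0, 0],
    [0, 0, 0, 0, 0, 0],
    [0, 0, 0, 0, 0, 0],
    [0, 0, 0, 0, 0, 0],
    [0, 0, 0, 0, 0, 0],
    [0, 0, 0, 0, 0, 0]
  ],
  "grip": 0,
  "squeeze": 20
}}

```text
clock: 3.33
eef_pos: [0.4259, 0.2401, 0.03]
tool_rot: [1.0, -0.001, 0.0, -0.001]
wrist_force: [-1.3, -0.1, 5.2]
finger_gap: 0.679
```

Run:
```python
from h import *
go(524.8,-31.4,100,0)
i=robot.read_camera('scene'); cv2.imwrite('pics/g1.png',cv2.resize(i[150:260,190:380],None,fx=4,fy=4,interpolation=cv2.INTER_CUBIC))
```

```text
row [ 99.5 271.2 -70.4] [-0.1  -0.06 -0.11] pos [425.9 240.1  30. ] t 3.33 gap 0.679 F [-1.3 -0.1  5.2]
```

View pics/g1.png

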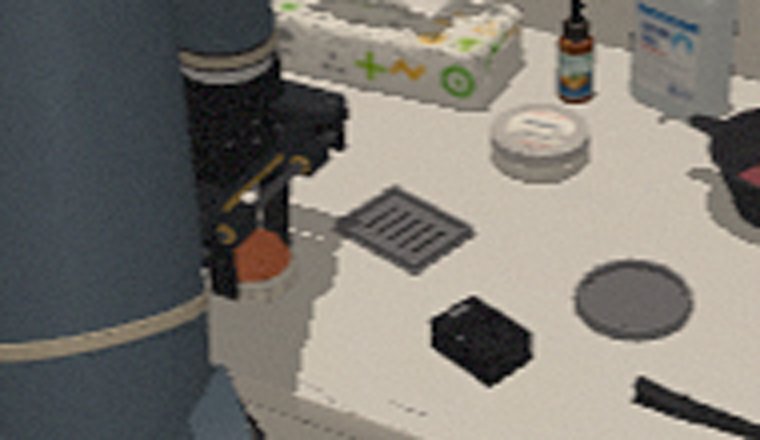

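Timer gripped (gap 0.68). The TCP is about 3 mm +y of the timer's centre, which I'll allow for. Lift and carry.

Request:
{"op": "send_rows", "data": {
  "moves": [
    [0, 0, -20, 0, 0, 0],
    [0, 0, -45, 0, 0, 0],
    [0, 0, -70, 0, 0, 0],
    [15, 40, -70, 0, 0, 0],
    [29, 80, -70, 0, 0, 0],
    [44, 120, -70, 0, 0, 0],
    [59, 160, -70, 0, 0, 0],
    [73, 200, -70, 0, 0, 0],
    [88, 240, -70, 0, 0, 0],
    [99, 269, -70, 0, 0, 0],
    [99, 269, -70, 0, 0, 0],
    [99, 269, -70, 0, 0, 0]
  ]
}}

```text
clock: 4.38
eef_pos: [0.5242, -0.0322, 0.0992]
tool_rot: [1.0, -0.004, 0.0, -0.0]
wrist_force: [-0.1, 0.7, -0.9]
finger_gap: 0.677
```

Request:
{"op": "send_rows", "data": {
  "moves": [
    [0, 0, 0, 0, 0, 0],
    [0, 0, 0, 0, 0, 0],
    [0, 0, 0, 0, 0, 0]
  ]
}}

```text
clock: 4.63
eef_pos: [0.5236, -0.0307, 0.0989]
tool_rot: [1.0, -0.003, -0.0, -0.001]
wrist_force: [0.5, 0.4, -1.6]
finger_gap: 0.683
```

Run:
```python
from h import *
go(524.8,-29,33.5,0)
a,b=grab('scene',2),grab('top',2); p=robot.sense()['eef_pos']
for n,i,r in(('scene',a,70),('top',b,50)):
    im=i.astype(np.uint8); c=proj(n,p).round().astype(int); print(n,c)
    cv2.imwrite(f'pics/h2{n}.png',cv2.resize(im[c[1]-r:c[1]+r,c[0]-r:c[0]+r],(560,560),interpolation=cv2.INTER_CUBIC))
```

```text
row [ 1.2 -1.6 65.4] [-0.07  0.04 -0.3 ] pos [523.6 -30.7  98.9] t 4.63 gap 0.683 F [ 0.5  0.4 -1.6]
scene [348 198]
top [356 206]
```

View pics/h2scene.png

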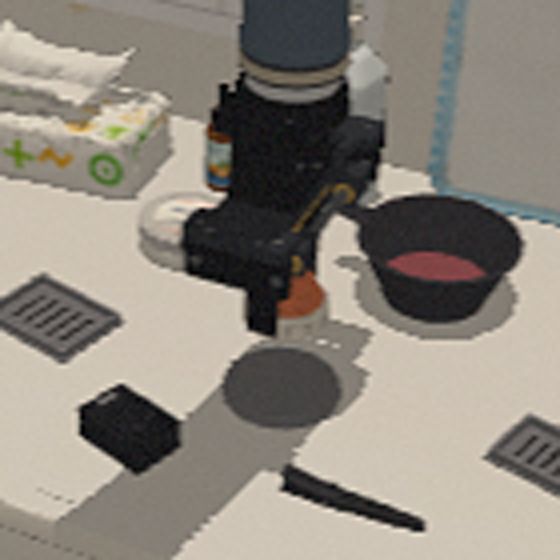

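View pics/h2top.png

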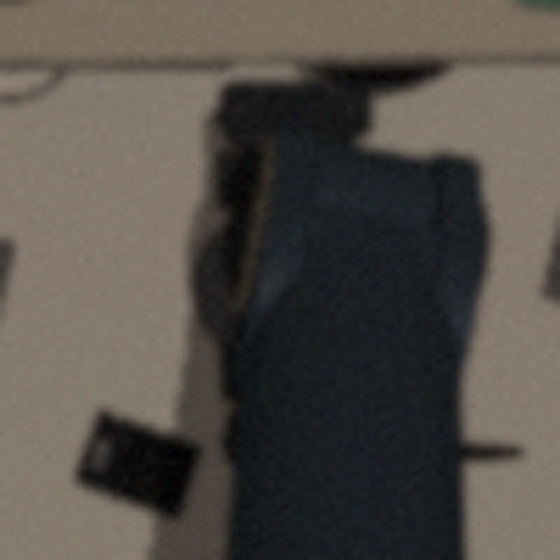

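The timer is held over the well (well at (282,387) in the scene crop, dial at (307,297)). Lowering.

Request:
{"op": "send_rows", "data": {
  "moves": [
    [1, -1.5, 20, 0, 0, 0],
    [1, -1.5, 40, 0, 0, 0],
    [1, -1.5, 55, 0, 0, 0],
    [1, -1.5, 61, 0, 0, 0],
    [1, -1.5, 64, 0, 0, 0],
    [1, -1.5, 65.5, 0, 0, 0],
    [1, -1.5, 65.5, 0, 0, 0],
    [1, -1.5, 65.5, 0, 0, 0]
  ]
}}

```text
clock: 5.5
eef_pos: [0.5258, -0.0297, 0.0345]
tool_rot: [1.0, -0.003, 0.001, -0.0]
wrist_force: [0.1, -0.6, -1.3]
finger_gap: 0.682
```

Run:
```python
from h import *
go(524.8,-29,33.5,0)
i=robot.read_camera('scene'); cv2.imwrite('pics/p1.png',cv2.resize(i[180:250,300:400],None,fx=7,fy=7,interpolation=cv2.INTER_CUBIC))
```

```text
row [-1.  -0.7  1. ] [-0.05 -0.1  -0.35] pos [525.8 -29.7  34.5] t 5.5 gap 0.682 F [ 0.1 -0.6 -1.3]
```

View pics/p1.png

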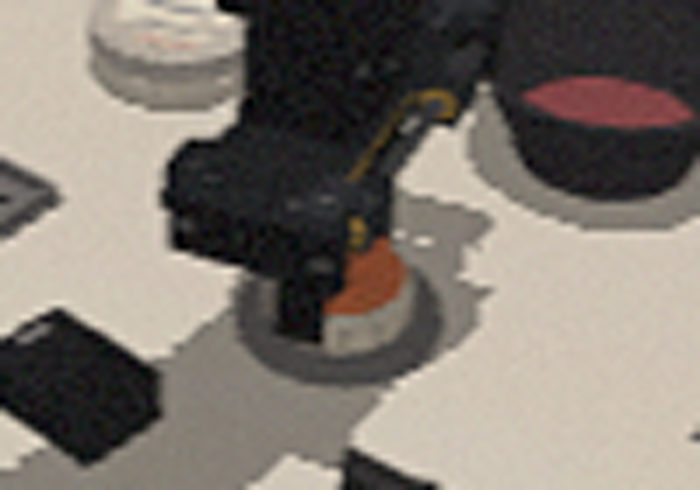

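The timer sits inside the rim, roughly centred. Release and lift.

Request:
{"op": "send_rows", "data": {
  "moves": [
    [0, 0, 1, 0, 0, 0],
    [0, 0, 1, 0, 0, 0],
    [0, 0, 1, 0, 0, 0],
    [0, 0, 1, 0, 0, 0],
    [0, 0, 1, 0, 0, 0],
    [0, 0, 1, 0, 0, 0]
  ],
  "grip": 100
}}

```text
clock: 6.05
eef_pos: [0.5258, -0.0297, 0.0336]
tool_rot: [1.0, -0.003, 0.001, -0.001]
wrist_force: [-0.3, -0.1, 0.3]
finger_gap: 0.98
```

Request:
{"op": "send_rows", "data": {
  "moves": [
    [0, 0, -15, 0, 0, 0],
    [0, 0, -40, 0, 0, 0],
    [0, 0, -75, 0, 0, 0],
    [0, 0, -100, 0, 0, 0],
    [0, 0, -100, 0, 0, 0],
    [0, 0, -100, 0, 0, 0]
  ]
}}

```text
clock: 6.55
eef_pos: [0.5266, -0.0297, 0.135]
tool_rot: [1.0, -0.003, 0.003, -0.001]
wrist_force: [0.2, 0.1, 0.0]
finger_gap: 1.004
```

Run:
```python
from h import *
go(424.4,45.0,120,-19.5)
i=robot.read_camera('scene'); cv2.imwrite('pics/p2.png',cv2.resize(i[180:250,300:400],None,fx=7,fy=7,interpolation=cv2.INTER_CUBIC))
```

```text
row [-102.7  -74.1   14.5] [-0.15 -0.3  19.16] pos [526.6 -29.7 135. ] t 6.55 gap 1.004 F [0.2 0.1 0. ]
```

View pics/p2.png

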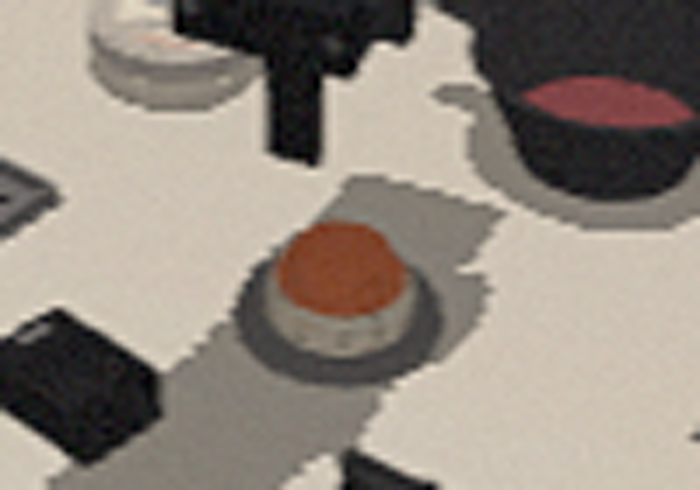

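The timer is centred in its well (base centre about (340,310), well about (340,320) in the crop). Next is the wide guard.

Request:
{"op": "send_rows", "data": {
  "moves": [
    [-103, -74, 15, 0, 0, 19],
    [-103, -74, 15, 0, 0, 19],
    [-103, -74, 15, 0, 0, 19],
    [-103, -74, 15, 0, 0, 19],
    [-103, -74, 15, 0, 0, 19],
    [-103, -74, 15, 0, 0, 19],
    [-103, -74, 15, 0, 0, 19],
    [-103, -74, 15, 0, 0, 19]
  ]
}}

```text
clock: 7.27
eef_pos: [0.4242, 0.0441, 0.1185]
tool_rot: [0.986, -0.169, 0.002, -0.001]
wrist_force: [0.4, 0.1, -0.3]
finger_gap: 1.002
```

Run:
```python
from h import *
go(424.4,45.0,29,-19.5)
i=robot.read_camera('scene'); cv2.imwrite('pics/p3.png',cv2.resize(i[150:265,220:380],None,fx=5,fy=5,interpolation=cv2.INTER_CUBIC))
```

```text
row [-0.4 -0.8 89.5] [-0.1  -0.16  0.06] pos [424.2  44.1 118.5] t 7.27 gap 1.002 F [ 0.4  0.1 -0.3]
```

View pics/p3.png

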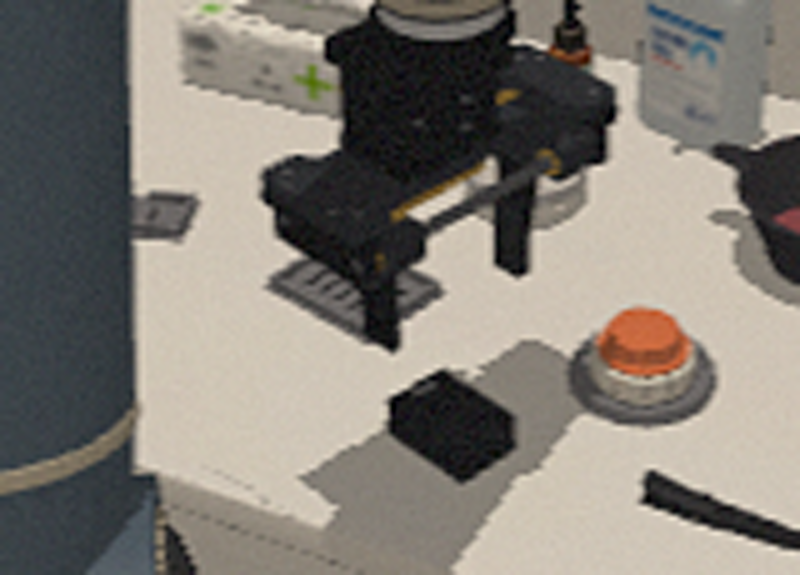

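Jaws are squarely over the wide guard. Descend and grip.

Request:
{"op": "send_rows", "data": {
  "moves": [
    [-0.5, -1, 25, 0, 0, 0],
    [-0.5, -1, 50, 0, 0, 0],
    [-0.5, -1, 70, 0, 0, 0],
    [-0.5, -1, 84, 0, 0, 0],
    [-0.5, -1, 89.5, 0, 0, 0],
    [-0.5, -1, 89.5, 0, 0, 0],
    [-0.5, -1, 89.5, 0, 0, 0]
  ]
}}

```text
clock: 7.9
eef_pos: [0.4249, 0.0448, 0.0292]
tool_rot: [0.986, -0.169, 0.002, -0.001]
wrist_force: [0.4, 0.1, 0.4]
finger_gap: 0.998
```

Request:
{"op": "send_rows", "data": {
  "moves": [
    [0, 0, 0, 0, 0, 0],
    [0, 0, 0, 0, 0, 0],
    [0, 0, 0, 0, 0, 0],
    [0, 0, 0, 0, 0, 0],
    [0, 0, 0, 0, 0, 0],
    [0, 0, 0, 0, 0, 0],
    [0, 0, 0, 0, 0, 0],
    [0, 0, 0, 0, 0, 0],
    [0, 0, 0, 0, 0, 0]
  ],
  "grip": 0,
  "squeeze": 20
}}

```text
clock: 8.65
eef_pos: [0.4249, 0.0448, 0.0293]
tool_rot: [0.986, -0.169, 0.002, -0.001]
wrist_force: [-0.6, -0.6, 1.1]
finger_gap: 0.502
```

Request:
{"op": "send_rows", "data": {
  "moves": [
    [0, 0, -20, 0, 0, 0],
    [0, 0, -45, 0, 0, 0],
    [0, 0, -70, 0, 0, 0],
    [0, 0, -70, 0, 0, 0],
    [0, 0, -70, 0, 0, 0]
  ]
}}

```text
clock: 9.07
eef_pos: [0.4254, 0.0451, 0.1002]
tool_rot: [0.986, -0.169, 0.003, -0.001]
wrist_force: [-0.3, -0.2, -0.5]
finger_gap: 0.506
```

Run:
```python
from h import *
go(529.2,166.8,100,-14.8)
```

```text
row [  57.3 -149.4    1.1] [-0.21 -0.31 -4.68] pos [425.4  45.1 100.2] t 9.07 gap 0.506 F [-0.3 -0.2 -0.5]
```

Gap 0.506 is 44 mm, which matches the wide guard. Carry it to the wide stand.

Request:
{"op": "send_rows", "data": {
  "moves": [
    [14, -37, 0, 0, 0, -1],
    [28, -74, 0, 0, 0, -2],
    [43, -111, 0, 0, 0, -4],
    [57.5, -149.5, 0, 0, 0, -4.7],
    [57.5, -149.5, 0, 0, 0, -4.7],
    [57.5, -149.5, 0, 0, 0, -4.7],
    [57.5, -149.5, 0, 0, 0, -4.7]
  ]
}}

```text
clock: 9.65
eef_pos: [0.528, 0.1659, 0.0993]
tool_rot: [0.992, -0.129, 0.001, -0.0]
wrist_force: [-0.6, -1.2, -1.0]
finger_gap: 0.506
```

Run:
```python
from h import *
go(529.2,166.8,33,-14.8)
```

```text
row [ 0.7 -1.1 66.3] [-0.04 -0.15  0.  ] pos [528.  165.9  99.3] t 9.65 gap 0.506 F [-0.6 -1.2 -1. ]
```

Request:
{"op": "send_rows", "data": {
  "moves": [
    [0.7, -1, 20, 0, 0, 0],
    [0.7, -1, 40, 0, 0, 0],
    [0.7, -1, 50, 0, 0, 0],
    [0.7, -1, 55, 0, 0, 0],
    [0.7, -1, 55, 0, 0, 0]
  ]
}}

```text
clock: 10.07
eef_pos: [0.5279, 0.1655, 0.0433]
tool_rot: [0.992, -0.129, 0.0, 0.001]
wrist_force: [-0.2, -0.1, -0.8]
finger_gap: 0.501
```

Run:
```python
from h import *
go(529.2,166.8,32.5,-14.8)
for n,w in(('scene',(240,340,165,240)),('top',(250,340,180,240))):
    i=robot.read_camera(n);cv2.imwrite(f'pics/p4{n}.png',cv2.resize(i[w[2]:w[3],w[0]:w[1]],None,fx=7,fy=7,interpolation=cv2.INTER_CUBIC))
```

```text
row [ 0.9 -1.6 10.8] [ 0.07 -0.02 -0.07] pos [527.9 165.5  43.3] t 10.07 gap 0.501 F [-0.2 -0.1 -0.8]
```

View pics/p4scene.png

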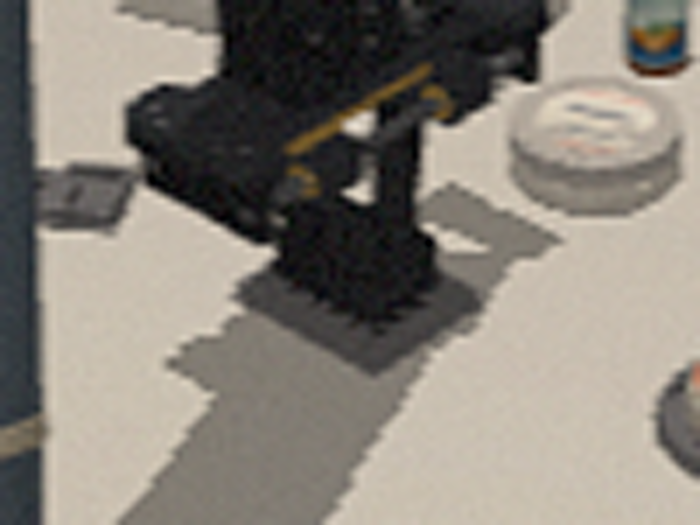

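The wide guard is aligned about 10 mm above the stand's floor, inside the rim outline (front corners at (375,325) and (375,370)). Lower, release and lift.

Request:
{"op": "send_rows", "data": {
  "moves": [
    [1, -1.5, 5, 0, 0, 0],
    [1, -1.5, 8, 0, 0, 0],
    [1, -1.5, 10, 0, 0, 0],
    [1, -1.5, 10.5, 0, 0, 0],
    [1, -1.5, 10.5, 0, 0, 0]
  ]
}}

```text
clock: 10.58
eef_pos: [0.5306, 0.1675, 0.0343]
tool_rot: [0.992, -0.129, 0.002, -0.0]
wrist_force: [-0.1, -0.5, -0.6]
finger_gap: 0.502
```

Request:
{"op": "send_rows", "data": {
  "moves": [
    [0, 0, 0, 0, 0, 0],
    [0, 0, 0, 0, 0, 0],
    [0, 0, 0, 0, 0, 0],
    [0, 0, 0, 0, 0, 0],
    [0, 0, 0, 0, 0, 0],
    [0, 0, 0, 0, 0, 0]
  ],
  "grip": 100
}}

```text
clock: 11.08
eef_pos: [0.5307, 0.1675, 0.0343]
tool_rot: [0.992, -0.129, 0.002, -0.0]
wrist_force: [0.4, 0.4, 0.3]
finger_gap: 0.871
```

Request:
{"op": "send_rows", "data": {
  "moves": [
    [0, 0, -15, 0, 0, 0],
    [0, 0, -40, 0, 0, 0],
    [0, 0, -75, 0, 0, 0],
    [0, 0, -100, 0, 0, 0],
    [0, 0, -100, 0, 0, 0],
    [0, 0, -100, 0, 0, 0]
  ]
}}

```text
clock: 11.58
eef_pos: [0.5312, 0.1678, 0.1358]
tool_rot: [0.992, -0.129, 0.003, -0.001]
wrist_force: [-0.2, 0.4, -1.4]
finger_gap: 0.997
```

Run:
```python
from h import *
go(429,-124.5,130,-1)
i=robot.read_camera('scene'); cv2.imwrite('pics/p5.png',cv2.resize(i[165:240,240:340],None,fx=7,fy=7,interpolation=cv2.INTER_CUBIC))
```

```text
row [-24.  308.8   4.6] [ -0.15  -0.34 -13.84] pos [531.2 167.8 135.8] t 11.58 gap 0.997 F [-0.2  0.4 -1.4]
```

View pics/p5.png

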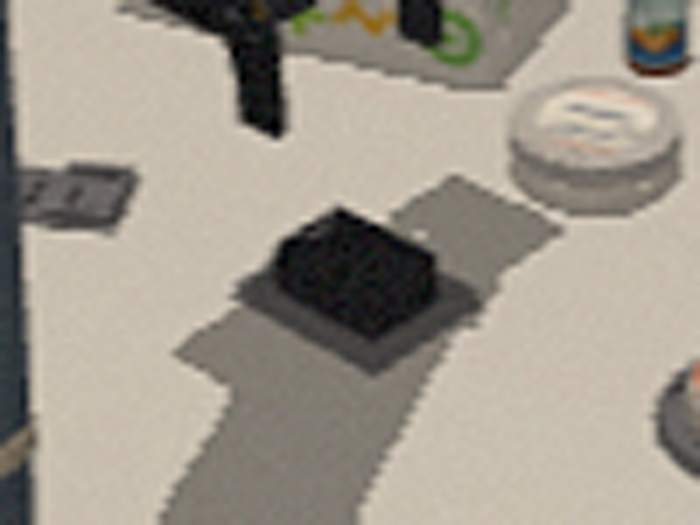

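The wide guard is seated in its stand. Next is the narrow guard.

```bash
python3 -c "
from h import *
go(420.5,-313.5,120,-29.3)"
```

```text
row [ 17.1 493.2  13.7] [-0.1  -0.17 14.47] pos [530.1 167.6 134.4] t 11.63 gap 0.996 F [-0.8 -0.6  0.1]
```

Request:
{"op": "send_rows", "data": {
  "moves": [
    [17, 493, 14, 0, 0, 14.5],
    [17, 493, 14, 0, 0, 14.5],
    [17, 493, 14, 0, 0, 14.5],
    [17, 493, 14, 0, 0, 14.5],
    [17, 493, 14, 0, 0, 14.5],
    [17, 493, 14, 0, 0, 14.5],
    [17, 493, 14, 0, 0, 14.5],
    [17, 493, 14, 0, 0, 14.5],
    [17, 493, 14, 0, 0, 14.5],
    [17, 493, 14, 0, 0, 14.5],
    [17, 493, 14, 0, 0, 14.5],
    [17, 493, 14, 0, 0, 14.5]
  ]
}}

```text
clock: 12.63
eef_pos: [0.4182, -0.3156, 0.1183]
tool_rot: [0.967, -0.254, 0.0, -0.001]
wrist_force: [0.7, -0.2, 0.2]
finger_gap: 1.001
```

Request:
{"op": "send_rows", "data": {
  "moves": [
    [0, 0, 0, 0, 0, 0],
    [0, 0, 0, 0, 0, 0],
    [0, 0, 0, 0, 0, 0]
  ]
}}

```text
clock: 12.88
eef_pos: [0.4174, -0.3146, 0.1169]
tool_rot: [0.967, -0.254, -0.001, -0.001]
wrist_force: [0.2, 0.6, 0.1]
finger_gap: 1.0
```

Run:
```python
from h import *
go(420.5,-313.5,29,-29.3)
i=robot.read_camera('scene'); cv2.imwrite('pics/p6.png',cv2.resize(i[190:310,350:510],None,fx=5,fy=5,interpolation=cv2.INTER_CUBIC))
```

```text
row [ 2.4 -2.3 87.9] [-0.09  0.19 -0.16] pos [ 417.4 -314.6  116.9] t 12.88 gap 1.0 F [0.2 0.6 0.1]
```

View pics/p6.png

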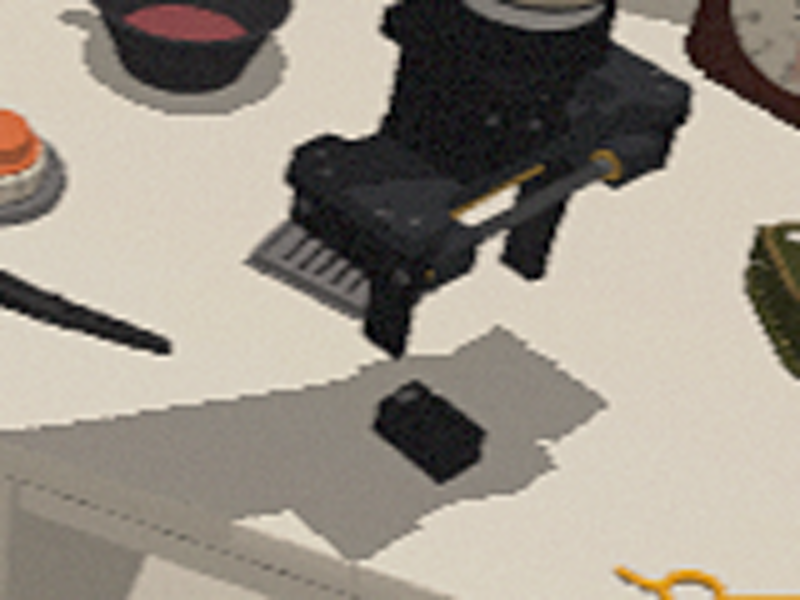

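Run:
```python
from h import *
for z in(.098,.022,.011): print(z,(proj('scene',[.4174,-.3146,z])-[350,190])*5)
```

```text
0.098 [448.21768504 302.07208546]
0.022 [422.56224207 414.39600059]
0.011 [419.03107751 429.8560427 ]
```

Projection agrees with the guard being under the jaws. Descend and grip.

Request:
{"op": "send_rows", "data": {
  "moves": [
    [2, -2, 25, 0, 0, 0],
    [2, -2, 50, 0, 0, 0],
    [2, -2, 70, 0, 0, 0],
    [2, -2, 83, 0, 0, 0],
    [2, -2, 88, 0, 0, 0],
    [2, -2, 88, 0, 0, 0],
    [2, -2, 88, 0, 0, 0]
  ]
}}

```text
clock: 13.52
eef_pos: [0.4213, -0.312, 0.0293]
tool_rot: [0.968, -0.252, -0.001, -0.001]
wrist_force: [-0.4, 0.1, 0.5]
finger_gap: 0.999
```

Request:
{"op": "send_rows", "data": {
  "moves": [
    [0, 0, 0, 0, 0, 0],
    [0, 0, 0, 0, 0, 0],
    [0, 0, 0, 0, 0, 0],
    [0, 0, 0, 0, 0, 0],
    [0, 0, 0, 0, 0, 0],
    [0, 0, 0, 0, 0, 0],
    [0, 0, 0, 0, 0, 0],
    [0, 0, 0, 0, 0, 0],
    [0, 0, 0, 0, 0, 0],
    [0, 0, 0, 0, 0, 0],
    [0, 0, 0, 0, 0, 0]
  ],
  "grip": 0,
  "squeeze": 20
}}

```text
clock: 14.43
eef_pos: [0.4213, -0.312, 0.0293]
tool_rot: [0.968, -0.252, -0.001, -0.001]
wrist_force: [0.5, -0.3, -0.9]
finger_gap: 0.341
```

Request:
{"op": "send_rows", "data": {
  "moves": [
    [0, 0, -20, 0, 0, 0],
    [0, 0, -45, 0, 0, 0],
    [0, 0, -70, 0, 0, 0],
    [0, 0, -70, 0, 0, 0],
    [0, 0, -70, 0, 0, 0]
  ]
}}

```text
clock: 14.85
eef_pos: [0.4221, -0.3126, 0.1004]
tool_rot: [0.968, -0.252, 0.0, -0.001]
wrist_force: [0.1, 0.6, -0.6]
finger_gap: 0.344
```

Run:
```python
from h import *
go(534,-233,100,-15.6)
```

```text
row [  58.7 -124.1    0.7] [ -0.14  -0.02 -13.64] pos [ 422.1 -312.6  100.4] t 14.85 gap 0.344 F [ 0.1  0.6 -0.6]
```

Gap 0.344 is 30 mm, which matches the narrow guard. Carry it.

Request:
{"op": "send_rows", "data": {
  "moves": [
    [15, -31, 0, 0, 0, -4],
    [30, -62, 0, 0, 0, -8],
    [45, -93, 0, 0, 0, -12],
    [58.5, -124, 0, 0, 0, -13.6],
    [58.5, -124, 0, 0, 0, -13.6],
    [58.5, -124, 0, 0, 0, -13.6],
    [58.5, -124, 0, 0, 0, -13.6]
  ]
}}

```text
clock: 15.43
eef_pos: [0.5325, -0.2329, 0.0993]
tool_rot: [0.991, -0.136, -0.001, -0.001]
wrist_force: [-0.0, 0.3, -0.8]
finger_gap: 0.338
```

Request:
{"op": "send_rows", "data": {
  "moves": [
    [0, 0, 20, 0, 0, 0],
    [0, 0, 40, 0, 0, 0],
    [0, 0, 50, 0, 0, 0],
    [0, 0, 55, 0, 0, 0],
    [0, 0, 55, 0, 0, 0],
    [0, 0, 55, 0, 0, 0]
  ]
}}

```text
clock: 15.93
eef_pos: [0.5322, -0.2335, 0.0446]
tool_rot: [0.991, -0.137, -0.001, -0.001]
wrist_force: [-0.3, 0.6, 0.2]
finger_gap: 0.341
```

Run:
```python
from h import *
go(534,-233,33,-15.6)
i=robot.read_camera('scene'); cv2.imwrite('pics/p7.png',cv2.resize(i[200:275,365:465],None,fx=7,fy=7,interpolation=cv2.INTER_CUBIC))
```

```text
row [ 1.6 -0.9 11.6] [-0.1   0.12 -0.12] pos [ 532.2 -233.5   44.6] t 15.93 gap 0.341 F [-0.3  0.6  0.2]
```

View pics/p7.png

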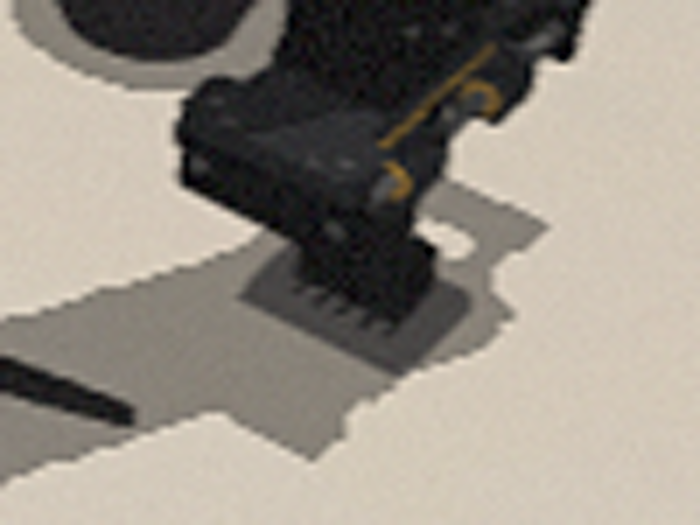

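The guard is aligned above the tray (bottom edge from (300,285) to (395,330), tray front edge from (240,295) to (405,375)). Lower and release.

Request:
{"op": "send_rows", "data": {
  "moves": [
    [1, -1, 5, 0, 0, 0],
    [1, -1, 9, 0, 0, 0],
    [1, -1, 11, 0, 0, 0],
    [1, -1, 11.5, 0, 0, 0],
    [1, -1, 11.5, 0, 0, 0]
  ]
}}

```text
clock: 16.4
eef_pos: [0.5338, -0.2326, 0.0334]
tool_rot: [0.991, -0.136, -0.001, -0.001]
wrist_force: [0.0, -0.0, -0.8]
finger_gap: 0.34
```

Request:
{"op": "send_rows", "data": {
  "moves": [
    [0, 0, 0, 0, 0, 0],
    [0, 0, 0, 0, 0, 0],
    [0, 0, 0, 0, 0, 0],
    [0, 0, 0, 0, 0, 0],
    [0, 0, 0, 0, 0, 0],
    [0, 0, 0, 0, 0, 0]
  ],
  "grip": 90
}}

```text
clock: 16.9
eef_pos: [0.5338, -0.2326, 0.0334]
tool_rot: [0.991, -0.136, -0.0, -0.001]
wrist_force: [1.2, -0.8, 1.0]
finger_gap: 0.709
```

Request:
{"op": "send_rows", "data": {
  "moves": [
    [0, 0, -15, 0, 0, 0],
    [0, 0, -40, 0, 0, 0],
    [0, 0, -75, 0, 0, 0],
    [0, 0, -95, 0, 0, 0],
    [0, 0, -95, 0, 0, 0],
    [0, 0, -95, 0, 0, 0]
  ]
}}

```text
clock: 17.4
eef_pos: [0.5346, -0.233, 0.1296]
tool_rot: [0.991, -0.136, 0.001, -0.001]
wrist_force: [0.9, -0.7, -1.1]
finger_gap: 0.898
```

Run:
```python
from h import *
go(429,-124.5,110,-1)
i=robot.read_camera('scene'); cv2.imwrite('pics/p8.png',cv2.resize(i[200:275,340:465],None,fx=6,fy=6,interpolation=cv2.INTER_CUBIC))
```

```text
row [-131.   -75.9   19.6] [ -0.11  -0.1  -14.69] pos [ 534.6 -233.   129.6] t 17.4 gap 0.898 F [ 0.9 -0.7 -1.1]
```

View pics/p8.png

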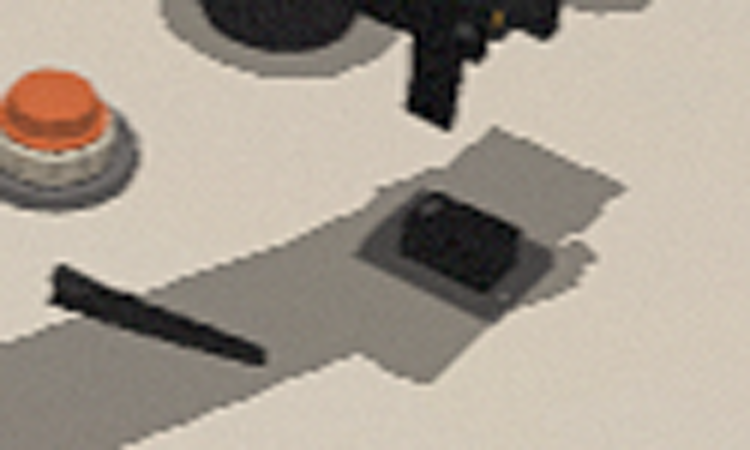

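The narrow guard is flat in its tray. Now the clip.

Request:
{"op": "send_rows", "data": {
  "moves": [
    [-131, -76, 20, 0, 0, -14.7],
    [-131, -76, 20, 0, 0, -14.7],
    [-131, -76, 20, 0, 0, -14.7],
    [-131, -76, 20, 0, 0, -14.7],
    [-131, -76, 20, 0, 0, -14.7],
    [-131, -76, 20, 0, 0, -14.7],
    [-131, -76, 20, 0, 0, -14.7],
    [-131, -76, 20, 0, 0, -14.7]
  ]
}}

```text
clock: 18.12
eef_pos: [0.429, -0.1248, 0.1085]
tool_rot: [1.0, -0.009, -0.0, -0.001]
wrist_force: [0.2, -1.0, -0.5]
finger_gap: 0.902
```

Run:
```python
from h import *
go(429,-124.0,23,-1)
i=robot.read_camera('scene'); cv2.imwrite('pics/p9.png',cv2.resize(i[180:280,320:440],None,fx=6,fy=6,interpolation=cv2.INTER_CUBIC))
d=np.load('im0.npz'); ct=seg(d['b'],(382,237),'hair_clip'); w=np.array([plane('top',u,.008)[:2] for u in ct])*1000
for e in(w[:,1].max(),w[:,1].min()):
    q=w[abs(w[:,1]-e)<12]; print(e.round(1),q[:,0].min().round(1),q[:,0].max().round(1))
print(cv2.fitLine(w.astype(np.float32),cv2.DIST_L2,0,.01,.01).ravel())
```

```text
row [-0.  -0.7 85.5] [-0.09  0.02 -0.03] pos [ 429.  -124.8  108.5] t 18.12 gap 0.902 F [ 0.2 -1.  -0.5]
-72.5 422.4 436.1
-172.4 424.2 431.5
[ 1.82695519e-02  9.99833107e-01  4.28488373e+02 -1.21474655e+02]
```

View pics/p9.png

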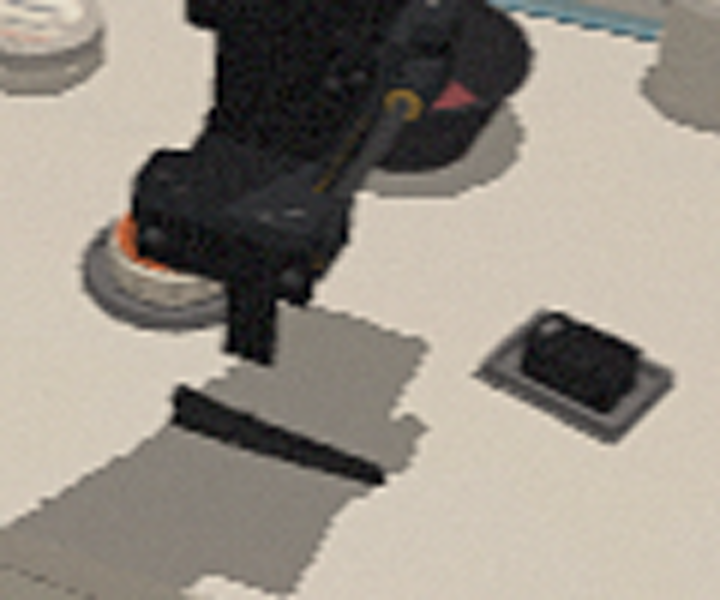

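The clip runs from (180,405) to (380,478) in the crop, below the jaws. Descend and grip.

Request:
{"op": "send_rows", "data": {
  "moves": [
    [0, 0, 25, 0, 0, 0],
    [0, 0, 50, 0, 0, 0],
    [0, 0, 70, 0, 0, 0],
    [0, 0, 81, 0, 0, 0],
    [0, 0, 85.5, 0, 0, 0],
    [0, 0, 85.5, 0, 0, 0],
    [0, 0, 85.5, 0, 0, 0]
  ]
}}

```text
clock: 18.75
eef_pos: [0.4295, -0.1254, 0.0233]
tool_rot: [1.0, -0.01, 0.0, -0.001]
wrist_force: [-0.8, 0.4, -0.3]
finger_gap: 0.898
```

Request:
{"op": "send_rows", "data": {
  "moves": [
    [0, 0, 0, 0, 0, 0],
    [0, 0, 0, 0, 0, 0],
    [0, 0, 0, 0, 0, 0],
    [0, 0, 0, 0, 0, 0],
    [0, 0, 0, 0, 0, 0],
    [0, 0, 0, 0, 0, 0],
    [0, 0, 0, 0, 0, 0],
    [0, 0, 0, 0, 0, 0],
    [0, 0, 0, 0, 0, 0],
    [0, 0, 0, 0, 0, 0],
    [0, 0, 0, 0, 0, 0],
    [0, 0, 0, 0, 0, 0]
  ],
  "grip": 0,
  "squeeze": 20
}}

```text
clock: 19.75
eef_pos: [0.4295, -0.1254, 0.0232]
tool_rot: [1.0, -0.01, 0.0, -0.001]
wrist_force: [0.5, 0.1, -1.4]
finger_gap: 0.146
```

Request:
{"op": "send_rows", "data": {
  "moves": [
    [0, 0, -20, 0, 0, 0],
    [0, 0, -45, 0, 0, 0],
    [0, 0, -85, 0, 0, 0],
    [0, 0, -85, 0, 0, 0],
    [0, 0, -85, 0, 0, 0]
  ]
}}

```text
clock: 20.17
eef_pos: [0.431, -0.1256, 0.11]
tool_rot: [1.0, -0.009, 0.002, -0.001]
wrist_force: [0.2, 0.4, -0.6]
finger_gap: 0.141
```

Run:
```python
from h import *
go(531.3,366,110,15.5)
i=robot.read_camera('scene'); cv2.imwrite('pics/p10.png',cv2.resize(i[180:280,300:420],None,fx=6,fy=6,interpolation=cv2.INTER_CUBIC))
```

```text
row [  91.  -493.4    1. ] [ -0.03  -0.29 -16.58] pos [ 431.  -125.6  110. ] t 20.17 gap 0.141 F [ 0.2  0.4 -0.6]
```

View pics/p10.png

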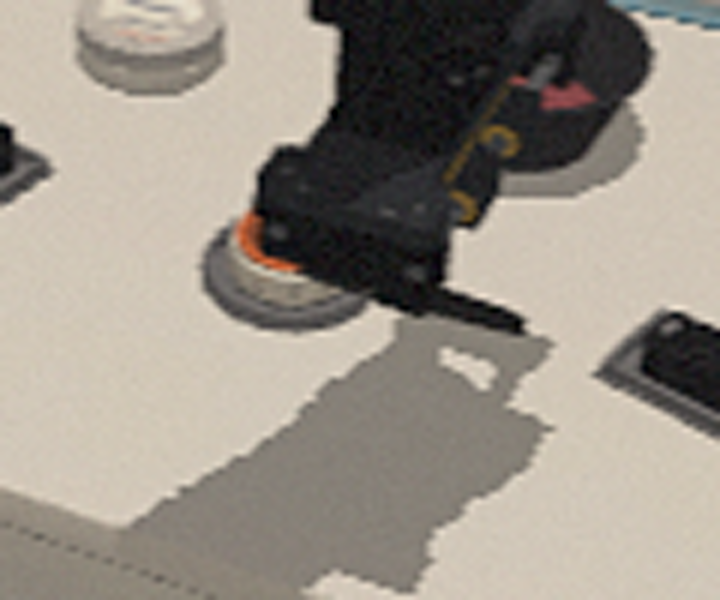

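Clip gripped (gap 0.14, about 12 mm at the taper). Carry it to the clip stand.

Request:
{"op": "send_rows", "data": {
  "moves": [
    [91, -491.5, 1, 0, 0, -16.5],
    [91, -491.5, 1, 0, 0, -16.5],
    [91, -491.5, 1, 0, 0, -16.5],
    [91, -491.5, 1, 0, 0, -16.5],
    [91, -491.5, 1, 0, 0, -16.5],
    [91, -491.5, 1, 0, 0, -16.5],
    [91, -491.5, 1, 0, 0, -16.5],
    [91, -491.5, 1, 0, 0, -16.5],
    [91, -491.5, 1, 0, 0, -16.5],
    [91, -491.5, 1, 0, 0, -16.5],
    [91, -491.5, 1, 0, 0, -16.5],
    [91, -491.5, 1, 0, 0, -16.5]
  ]
}}

```text
clock: 21.22
eef_pos: [0.5287, 0.3657, 0.106]
tool_rot: [0.991, 0.134, -0.001, 0.0]
wrist_force: [1.1, -0.1, -0.7]
finger_gap: 0.142
```

Request:
{"op": "send_rows", "data": {
  "moves": [
    [0, 0, 0, 0, 0, 0],
    [0, 0, 0, 0, 0, 0],
    [0, 0, 0, 0, 0, 0]
  ]
}}

```text
clock: 21.47
eef_pos: [0.5277, 0.3643, 0.1037]
tool_rot: [0.991, 0.134, -0.003, 0.002]
wrist_force: [0.3, -0.1, 0.4]
finger_gap: 0.144
```

Run:
```python
from h import *
go(531.8,364,45,15.5)
for n,w in(('scene',(190,320,150,240)),('top',(180,290,170,250))):
    i=robot.read_camera(n);cv2.imwrite(f'pics/p11{n}.png',cv2.resize(i[w[2]:w[3],w[0]:w[1]],None,fx=6,fy=6,interpolation=cv2.INTER_CUBIC))
```

```text
row [ 4.3  1.2 58.6] [ 0.16  0.36 -0.06] pos [527.7 364.3 103.7] t 21.47 gap 0.144 F [ 0.3 -0.1  0.4]
```

View pics/p11scene.png

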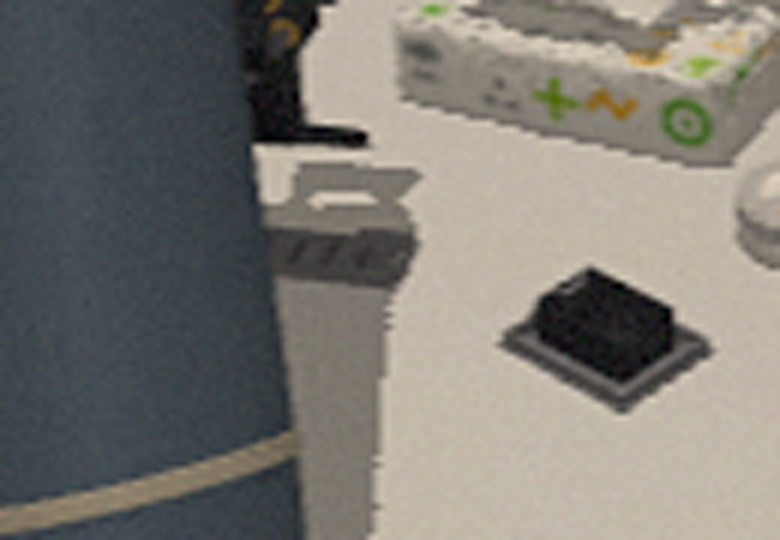

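View pics/p11top.png

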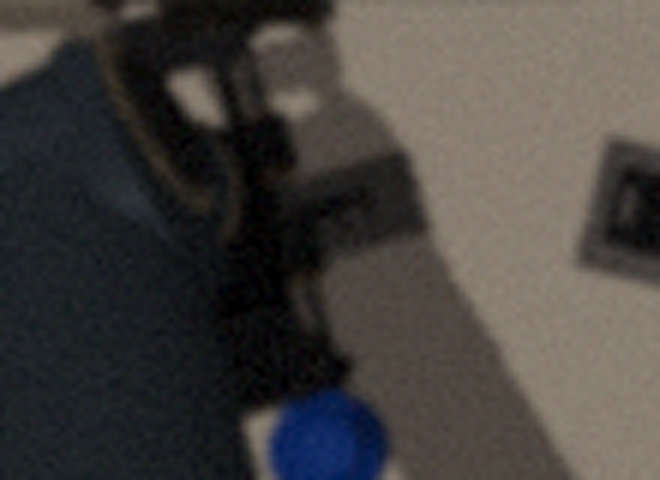

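The clip's tail tip shows at (365,137) in the scene crop, lined up with the tray. The blue look-alike stays below the gripper body. Lowering partway.

Request:
{"op": "send_rows", "data": {
  "moves": [
    [4.3, 1.2, 20, 0, 0, 0],
    [4.3, 1.2, 40, 0, 0, 0],
    [4.3, 1.2, 55, 0, 0, 0],
    [4.3, 1.2, 62, 0, 0, 0],
    [4.3, 1.2, 62, 0, 0, 0],
    [4.3, 1.2, 62, 0, 0, 0]
  ]
}}

```text
clock: 22.07
eef_pos: [0.5332, 0.3618, 0.0432]
tool_rot: [0.991, 0.132, -0.002, 0.002]
wrist_force: [-0.2, 0.5, -0.6]
finger_gap: 0.143
```

Run:
```python
from h import *
go(531.8,364,26.5,15.5)
for n,w in(('scene',(220,300,150,220)),('top',(180,290,170,250))):
    i=robot.read_camera(n);cv2.imwrite(f'pics/p12{n}.png',cv2.resize(i[w[2]:w[3],w[0]:w[1]],None,fx=7,fy=7,interpolation=cv2.INTER_CUBIC))
```

```text
row [-0.7 -2.5 16.7] [ 0.14  0.26 -0.3 ] pos [533.2 361.8  43.2] t 22.07 gap 0.143 F [-0.2  0.5 -0.6]
```

View pics/p12scene.png

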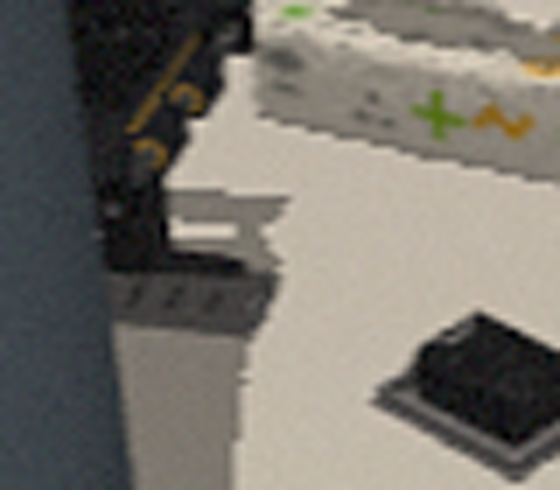

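View pics/p12top.png

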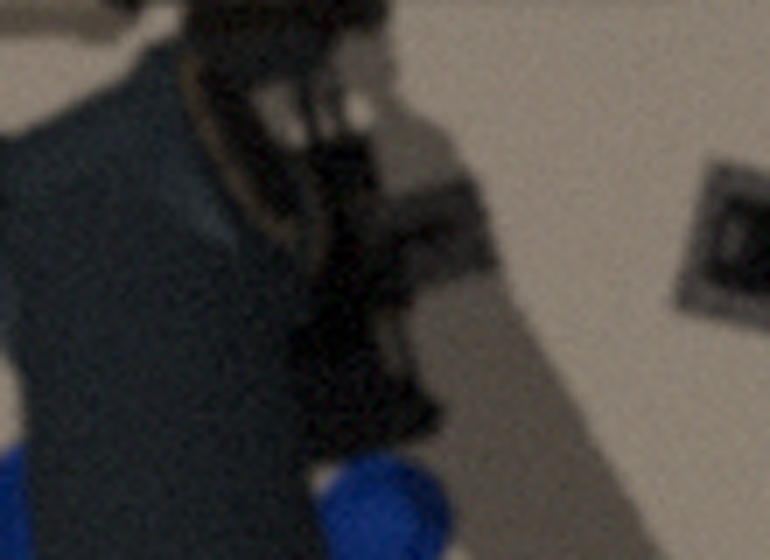

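Run:
```python
from h import *
u=np.array([np.cos(np.deg2rad(105.5)),np.sin(np.deg2rad(105.5))]);v=np.array([-u[1],u[0]])
for z in(.022,.027,.032):
    P=plane('scene',(220+244/7,150+265/7),z)[:2]*1000; r=P-[526.1,359.9]; print(z,P.round(1),'along',(r@u).round(1),'across',(r@v).round(1))
```

```text
0.022 [549.  310.1] along -54.1 across -8.7
0.027 [542.8 305.5] along -56.9 across -1.5
0.032 [536.6 300.8] along -59.7 across 5.7
```

The tail tip lies about 55 mm from the stand's centre, as expected with the 2.5 mm correction still to apply. Lower and release.

Request:
{"op": "send_rows", "data": {
  "moves": [
    [-1, -3, 4, 0, 0, 0],
    [-1, -3, 9, 0, 0, 0],
    [-1, -3, 13, 0, 0, 0],
    [-1, -3, 15.5, 0, 0, 0],
    [-1, -3, 16.5, 0, 0, 0],
    [-1, -3, 16.5, 0, 0, 0],
    [-1, -3, 16.5, 0, 0, 0]
  ]
}}

```text
clock: 22.75
eef_pos: [0.532, 0.3653, 0.0275]
tool_rot: [0.991, 0.133, -0.001, 0.001]
wrist_force: [0.2, -0.1, -0.1]
finger_gap: 0.142
```

Run:
```python
from h import *
go(531.8,364,26.3,15.5)
i=robot.read_camera('scene');cv2.imwrite(f'pics/p13.png',cv2.resize(i[150:220,220:300],None,fx=7,fy=7,interpolation=cv2.INTER_CUBIC))
```

```text
row [-0.5  1.2  1.2] [ 0.1   0.16 -0.26] pos [532.  365.3  27.5] t 22.75 gap 0.142 F [ 0.2 -0.1 -0.1]
```

View pics/p13.png

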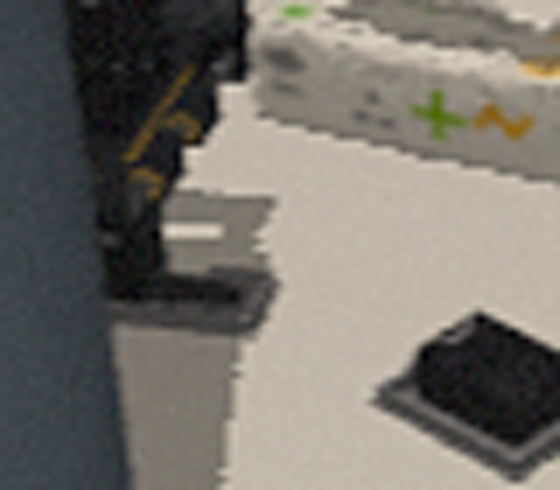

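The clip's tail lies inside the tray end ((240,295), inside edge about (255,295)). Lower 1 mm and release.

Request:
{"op": "send_rows", "data": {
  "moves": [
    [0, 0, 1, 0, 0, 0],
    [0, 0, 1, 0, 0, 0],
    [0, 0, 1, 0, 0, 0]
  ]
}}

```text
clock: 23.05
eef_pos: [0.5321, 0.3654, 0.0267]
tool_rot: [0.991, 0.133, -0.001, 0.001]
wrist_force: [0.4, 0.1, -0.4]
finger_gap: 0.142
```

Request:
{"op": "send_rows", "data": {
  "moves": [
    [0, 0, 0, 0, 0, 0],
    [0, 0, 0, 0, 0, 0],
    [0, 0, 0, 0, 0, 0],
    [0, 0, 0, 0, 0, 0],
    [0, 0, 0, 0, 0, 0],
    [0, 0, 0, 0, 0, 0]
  ],
  "grip": 60
}}

```text
clock: 23.55
eef_pos: [0.5321, 0.3654, 0.0267]
tool_rot: [0.991, 0.133, -0.001, 0.001]
wrist_force: [-0.1, -0.3, -0.1]
finger_gap: 0.51
```

Request:
{"op": "send_rows", "data": {
  "moves": [
    [0, 0, -10, 0, 0, 0],
    [0, 0, -25, 0, 0, 0],
    [0, 0, -55, 0, 0, 0],
    [0, 0, -90, 0, 0, 0],
    [0, 0, -125, 0, 0, 0],
    [0, 0, -125, 0, 0, 0]
  ]
}}

```text
clock: 24.05
eef_pos: [0.5365, 0.3679, 0.1603]
tool_rot: [0.991, 0.132, 0.005, -0.003]
wrist_force: [1.3, 0.5, 0.0]
finger_gap: 0.598
```

Run:
```python
from h import *
go(300,560,240,60)
```

```text
row [-176.9 -247.7  -80.6] [ 2.000e-02 -6.800e-01 -4.479e+01] pos [536.5 367.9 160.3] t 24.05 gap 0.598 F [1.3 0.5 0. ]
```

Retreat to the left, towards the start pose, for a clear view.

Request:
{"op": "send_rows", "data": {
  "moves": [
    [-177, -248, -80, 0, 0, -45],
    [-177, -248, -80, 0, 0, -45],
    [-177, -248, -80, 0, 0, -45],
    [-177, -248, -80, 0, 0, -45],
    [-177, -248, -80, 0, 0, -45],
    [-177, -248, -80, 0, 0, -45],
    [-177, -248, -80, 0, 0, -45],
    [-177, -248, -80, 0, 0, -45],
    [-177, -248, -80, 0, 0, -45],
    [-177, -248, -80, 0, 0, -45]
  ]
}}

```text
clock: 24.88
eef_pos: [0.2982, 0.5615, 0.2404]
tool_rot: [0.864, 0.503, 0.006, -0.001]
wrist_force: [0.1, -1.1, 0.0]
finger_gap: 0.597
```

Run:
```python
from h import *
a,b=grab('scene',3),grab('top',3); np.savez('im1.npz',a=a,b=b)
cv2.imwrite('pics/e_s.png',cv2.resize(a.astype(np.uint8)[160:270,200:460],None,fx=3,fy=3,interpolation=cv2.INTER_CUBIC))
cv2.imwrite('pics/e_t.png',cv2.convertScaleAbs(cv2.resize(b.astype(np.uint8)[160:260,180:450],None,fx=2.9,fy=2.9,interpolation=cv2.INTER_CUBIC),alpha=1.6))
```

```text
(no output)
```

View pics/e_s.png

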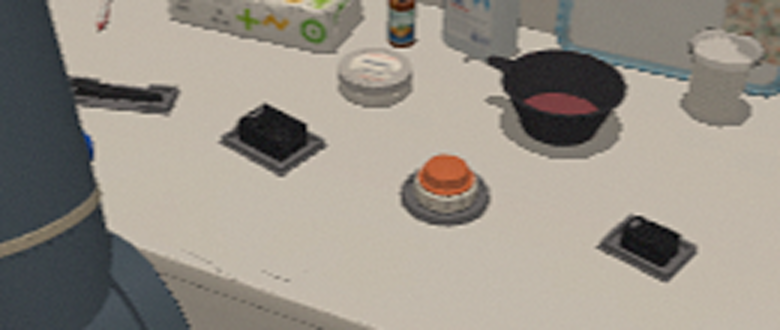

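View pics/e_t.png

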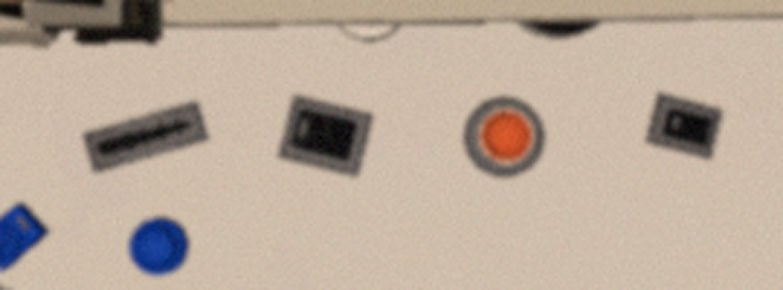

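All four items sit inside their stands. A numeric check of the offsets follows, from the top view with the scene view for height.

Run:
```python
from h import *
d=np.load('im1.npz'); b=d['b']; a=d['a']
S={'timer':((524.8,-31.4),.033),'hair_clip':((531.3,366),.011),'wide_guard':((529.2,166.8),.016),'narrow_guard':((534,-232.9),.014)}
for k,(c,z) in S.items():
    out={}
    for n,im in(('top',b),('scene',a)):
        u0=proj(n,[c[0]/1000,c[1]/1000,z]).round().astype(int); r=24
        p=cv2.resize(im[u0[1]-r:u0[1]+r,u0[0]-r:u0[0]+r].astype(np.float32),None,fx=4,fy=4,interpolation=cv2.INTER_CUBIC)
        g=p.max(2)
        m=(p[...,2]>1.6*p[...,0])&(p[...,2]>1.3*p[...,1]) if k=='timer' else g<(np.percentile(g,2)+(75 if n=='scene' else 65))/2
        cs,_=cv2.findContours(m.astype(np.uint8),cv2.RETR_EXTERNAL,cv2.CHAIN_APPROX_NONE); ct=(max(cs,key=cv2.contourArea).reshape(-1,2)+.5)/4-.5+u0-r
        out[n]=ct
    w=np.array([plane('top',u,z)[:2]*1000 for u in out['top']]); (R,sz,an)=cv2.minAreaRect(w.astype(np.float32)); an+=90*(sz[0]<sz[1])
    P,e=tri(cen(out['scene']),cen(out['top']))
    print(k,'top rect off',(np.array(R)-c).round(1),'centroid off',(plane('top',cen(out['top']),z)[:2]*1000-c).round(1),np.round(sz),'long',round((an+90)%180-90,1),'tri',(P*1000).round(1),round(e*1000,1))
for n in('cream/bowl',): print('diff pot/bowl', [np.abs(np.load('im0.npz')['a'][y0:y1,x0:x1]-a[y0:y1,x0:x1]).mean().round(2) for y0,y1,x0,x1 in((172,197,308,342),(172,212,360,412))])
```

```text
timer top rect off [0.5 1.3] centroid off [0.2 0.7] [58. 58.] long -1.1 tri [526.  -32.8  25.8] 3.1
hair_clip top rect off [-1.   1.4] centroid off [-1.6  6.5] [ 18. 104.] long -76.8 tri [530.5 372.8   5.9] 2.0
wide_guard top rect off [1.5 1.2] centroid off [1.1 1. ] [65. 44.] long 74.5 tri [531.4 166.6  11.6] 3.3
narrow_guard top rect off [-1.7 -2.2] centroid off [-1.8 -2.2] [52. 33.] long 75.5 tri [ 533.  -237.6   11. ] 3.6
diff pot/bowl [np.float64(1.3), np.float64(1.78)]
```

```bash
python3 -c "
from rig import robot
print(robot.job_done())"
```

```text
the job is handed in; nothing more can be done
None
```

I put the timer, the clip and both guards into their own stands, backed the arm clear and handed the job in at about 25 s on the clock. No verdict was reported.

**Position:** in the last top-view check, each piece is within 3 mm of its stand's centre. The three long pieces are within about 2.5° of lengthwise.

**Height:** measured across both views, the timer, clip and narrow guard each rose about 3 mm from where they lay on the worktop, as the 3 mm floors predict. The wide guard measured only about 1 mm higher, but it looks flat in both views.

**Bystanders:** the cream pot and tint bowl show no visible change in the scene view. The blue look-alikes were not touched.

**Disagreements:**
- The two cameras differ by 2–5 mm, more than the stated 2 mm, with the scene camera biased mostly towards −y. I used the top view for positions.
- The clip's outline centroid sits about 6.5 mm off centre because the clip tapers. Its bounding-box centre, which I used for the clip, is under 2 mm off.

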